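# Register the beech blank in the saw's trimming jig

## Task

Two handle blanks lie loose on the blue trimming jig, one on either side of its black stop block. Push the pale beech blank home on its own side: long edge flush against the aluminium fence and end against the side of the black stop block. Slide it on the board rather than picking it up, and leave the dark walnut blank where it lies.

Things in the scene. Friction and masses are not known exactly. Their poses are not given: they have to be found in the camera images.
- beech_center (a point): centre (half-way up) of the pale beech blank, a plain loose bar 45 x 130 x 24 mm, about 110 g, lying flat on the jig's board: own x across its 45 mm width, y along its 130 mm length, z up. It starts skewed by up to 20 degrees to the fence, 20 mm or more from the fence and 25 mm or more from the stop block, on either side of the block
- walnut_center (a point): centre (half-way up) of the dark walnut blank, the same size and axes as the beech one, lying loose on the other side of the stop block; not to be moved
- jig: fixed trimming jig: blue board, 15 mm thick, on the bench. Origin at the bench surface, z up, x towards the fence, y along it; the board spans x -150 to 130, y -240 to 240 mm. The aluminium fence runs the whole length at the far side: inner face at x = 90 mm, 40 mm thick, 30 mm high above the board. A blank fully home has its centre at x = 67.5, y = 85 or -85, z = 27 mm
- stop (a point): centre of the black stop block's foot, on the board's top, in the middle of the fence and touching it; axes as the jig's. The block is 50 mm (x) by 40 mm (y), so its side faces lie 20 mm either way along the fence; 35 mm high, with a red knob 24 mm wide and 10 mm high on top. Fixed to the jig
There are look-alikes about, which are no part of the job. There is more than one size of the part that bears beech_center; the job needs the middle-sized.

How it is judged:
By the outcome, as a careful person would: the job done as asked, in the order asked, and still so for the second after the job is handed in, with the robot touching nothing.
It also fails if it takes over 35 s, if anything falls off the work surface, if the arm or the gripper's body presses on something with over 40 N, if the wrist force passes 120 N, or if a joint passes its speed limit or range.

## Robot

A 7-joint arm with a two-finger parallel gripper is mounted at the origin on the work surface. World frame = base frame: x ahead of the robot, y to its left, z up, the work surface at z = 0. Lengths are in m, angles in rad, forces in N, time in s.
With the tool pointing down it reaches from about 0.425 to 0.925 m from the base axis. Payload 6.8 kg.
Tool frame: the origin (TCP) lies at the very end of the fingers, on their centre line; the grasp point (between the pads) lies 19 mm behind it (bot.grasp_offset is the distance from the TCP to the grasp point, in m); z points along the fingers, y is the direction in which the jaws open and shut (so a half turn about z gives the same grasp; the last joint's range is limited). The gripper opens to 85 mm and grips with 20 to 120 N. Pads are 22 mm wide; open, the fingers measure 114 mm over their backs; the gripper's body (76 mm by 85 mm) begins 54 mm behind the grasp point. The pads swing forward as they close: fully open they stand 13 mm farther back than shut.
Start: joints at [-1.379, 0.477, 0.022, 1.555, -0.011, 1.109, -0.083], TCP at [0.199, 0.645, 0.231] pointing down, gripper open.
Joint ranges: [-2.96, 2.96], [-0.34, 2.1], [-1.41, 1.46], [0.24, 2.44], [-1.37, 4.51], [0.17, 1.92], [-2.96, 2.96]. Speed limits (rad/s): [2.39, 2.39, 3.14, 3.14, 3.14, 3.14, 3.14].

## Interface

Orientations are given as a unit quaternion [w, x, y, z].
In Python, from station import monitor, cams, bot, finder gives the robot as it stands.
- The arm moves only by the tool jog_arm, never from a script. Its argument "plan" is a list of rows, each an object of numbers: "x", "y", "z": the shift along the tool's x, y, z as a fraction of full scale; "wx", "wy", "wz": the turn, a rotation vector about the tool's x, y, z as a fraction of full scale. A call has 1 to 12 rows; each row is the pose to reach, as a shift and turn from the pose measured when the call began, along the tool's axes at that moment, turning the shorter way round; what a row does not reach only later rows make up. Full scale, the value 1, is 20 cm for a shift and 180 degrees for a turn. A row lasts 1/12 s, in which the tool goes at most 41.7 mm and 7.16 degrees, less where a joint would pass 70% of its speed; a pose out of reach is approached as far as the arm can. A call with a number of a shift or a turn outside -1 to 1 is refused whole. A call with a gripper value outside its range is refused whole. "hand" is the opening, from -1 (shut) to 1 (fully open), set as the call begins (left out, the last holds). The fingers move at their own pace and stop on an object; "grip_force" is the grip in N (left out, the last holds). Time passes only in rows, so rows that repeat a pose let the fingers close. It gives the time, the measured TCP pose, the force and the opening at its end, in the units of the state.
- monitor.get_obs(): the state, without advancing time (a new reading comes with each control period).
- cams.read_camera(name): name is "side" or "top" or "wrist"; returns the picture (480x640x3 uint8, red, green, blue); there is no depth.
- cams.get_calibration(name): a dict with "fx", "fy", "cx", "cy" (pixels), "extrinsics" (4x4, takes a point from world to camera coordinates). Camera axes: x right, y down, z forward; pixel columns grow to the right and rows downward; lengths in m; the calibration is good to about 2 mm. A picture is of the moment at which its call begins: read the wrist's pose just before it. get_calibration takes no time and is no camera call; for the wrist camera it gives the pose at the moment of the call.
- bot.hand_in(): hands the job in, once; it reports no verdict.
Trained networks look in the newest picture that a camera, given by its name, has taken for a name from the list of things; names that differ only in an ending like _2 or _b are one class to them, and where a whole thing is asked for, a point or a joint stands for the part that bears it (a point fixed in the world has none). Each returns a list of dicts, best first, with "confidence" (0 to 1); they miss things now and then, are a little off and sometimes report something else, mostly with a low value. They report only what shows in the picture. A call takes as long as a camera call. They do not tell look-alikes from the thing itself.
- finder.find_in(camera, target): "bbox" ([left, top, width, height] in pixels, round what is visible of it).
- finder.place_of(camera, target): "location" ([column, row] in pixels: a listed point, or the origin of a listed thing).
The state is a dict: "t": time; "q": joint angles; "joint_vel": joint speeds; "joint_torque": joint torques, N m; "eef_pos": TCP position; "tool_rot": TCP orientation; "contact_force": force on the tool from outside, world axes, zero at the start; "torque": the same for the moment, N m; "gripper_width": opening from 0.0 (shut) to 1.0 (fully open).
Only numpy, scipy, OpenCV 4.12 (cv2) and the standard library are available. Lean on these libraries where they do the work, as an engineer would, in place of code of your own. Each camera call takes 0.05 s, during which the arm holds its last target. There are 200 camera calls.

## Working session

There is one attempt and no reset: what is moved stays moved. The work goes in short steps, Python scripts to look and compute and a tool call to move; the robot and the scene stay as the last step left them, time stands still between calls to the robot, and variables do not carry over. Pictures are saved under pics/ and viewed, about 8 in all and at most 12, crops included, and the job is handed in when it is done.

Besides the shell and the picture viewer there is one more tool, called after "Call:" as name(argument=value, ...), one argument or row to a line, values as JSON. jog_arm: Moves the arm, as the interface text tells. Shift numbers are shares of 20 cm and turn numbers shares of 180 degrees, none past 1 either way. Its arguments: {"type":"object","properties":{"plan":{"type":"array","items":{"type":"object","properties":{"x":{"type":"number","minimum":-1,"maximum":1},"y":{"type":"number","minimum":-1,"maximum":1},"z":{"type":"number","minimum":-1,"maximum":1},"wx":{"type":"number","minimum":-1,"maximum":1},"wy":{"type":"number","minimum":-1,"maximum":1},"wz":{"type":"number","minimum":-1,"maximum":1}}}},"hand":{"type":"number"},"grip_force":{"type":"number"}},"required":["plan"]}

```bash
mkdir -p pics; python3 - <<'E'
from station import monitor, cams, bot, finder
import cv2
o=monitor.get_obs();print(o['t'],o['eef_pos'],o['tool_rot'],o['gripper_width'],o['contact_force'])
for c in ['top','side']:
    im=cams.read_camera(c);cv2.imwrite(f'pics/{c}0.png',im[:,:,::-1])
    k=cams.get_calibration(c);print(c,k)
    for t in ['beech_center','walnut_center','jig','stop']:
        print(t,[(d['confidence'],d['location']) for d in finder.place_of(c,t)][:4])
E
```

```text
0.0 [0.19914373 0.64432234 0.23032396] [-6.93923148e-05  1.49299098e-01  9.88791648e-01 -9.22461370e-04] 0.9987961602558787 [0.10125569 0.47867772 0.19667663]
top {'fx': 623.4131609537376, 'fy': 623.4131609537376, 'cx': 312.7771008817974, 'cy': 239.13917934992904, 'extrinsics': array([[ 0.00747338, -0.99976048, -0.0205704 , -0.09100074],
       [-0.98486867, -0.00379717, -0.17326075,  0.45223666],
       [ 0.17314114,  0.02155398, -0.98466115,  1.32234425],
       [ 0.        ,  0.        ,  0.        ,  1.        ]])}
beech_center [(0.77, [358.9, 210.5]), (0.69, [442.5, 325.0]), (0.69, [455.3, 156.3])]
walnut_center [(0.81, [240.6, 207.5])]
jig [(0.81, [297.2, 205.1])]
stop [(0.62, [295.1, 174.8])]
side {'fx': 446.79878212111953, 'fy': 446.79878212111953, 'cx': 313.3378408742976, 'cy': 243.2665020937671, 'extrinsics': array([[-0.99831872, -0.05727289,  0.00891855,  0.43457505],
       [-0.0478931 ,  0.72838722, -0.6834898 ,  0.1342482 ],
       [ 0.03264928, -0.6827678 , -0.72990558,  0.90487726],
       [ 0.        ,  0.        ,  0.        ,  1.        ]])}
beech_center [(0.96, [281.3, 219.7]), (0.83, [384.1, 180.5]), (0.56, [246.1, 166.9])]
walnut_center [(0.65, [260.2, 317.6])]
jig [(0.78, [268.4, 279.3])]
stop [(0.96, [233.9, 270.4])]
```

View pics/top0.png

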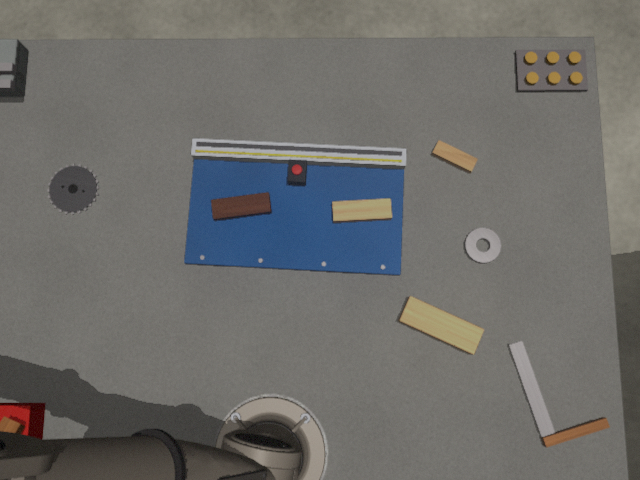

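View pics/side0.png

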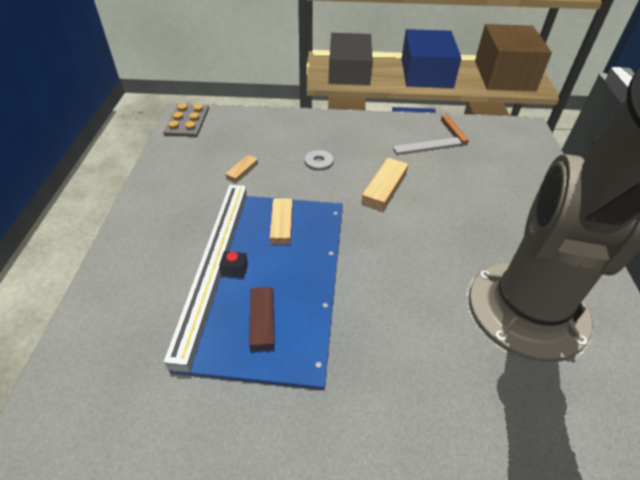

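The pale pieces are at top-view (359,210) on the jig, (442,325) large on the bench, and (455,156) small on the bench. The one on the board, opposite the walnut at (240,207), fits the description. I'll confirm it in a crop and measure.

```bash
cat > h.py <<'E'
import numpy as np, cv2
from station import monitor, cams, bot, finder
from scipy.optimize import least_squares
def proj(k,P):
    P=np.atleast_2d(P);E=k['extrinsics'];c=P@E[:3,:3].T+E[:3,3]
    return np.c_[k['fx']*c[:,0]/c[:,2]+k['cx'],k['fy']*c[:,1]/c[:,2]+k['cy']]
def back(k,uv,z):
    uv=np.atleast_2d(uv);E=k['extrinsics'];R=E[:3,:3];o=-R.T@E[:3,3]
    d=np.c_[(uv[:,0]-k['cx'])/k['fx'],(uv[:,1]-k['cy'])/k['fy'],np.ones(len(uv))]@R
    return (o+d*((z-o[2])/d[:,2])[:,None])
def tf(p,L):
    c,s=np.cos(p[2]),np.sin(p[2]);L=np.atleast_2d(np.array(L,float))
    return np.c_[p[0]+c*L[:,0]-s*L[:,1],p[1]+s*L[:,0]+c*L[:,1],L[:,2]]
def inv(p,w):
    c,s=np.cos(p[2]),np.sin(p[2]);d=np.array(w)[:2]-p[:2];return np.array([c*d[0]+s*d[1],-s*d[0]+c*d[1]])
def blob(mask,near=None):
    n,l,st,ce=cv2.connectedComponentsWithStats(mask.astype(np.uint8))
    i=(1+np.argmax(st[1:,4])) if near is None else 1+np.argmin([np.hypot(*(c-near))+(1e3 if s[4]<100 else 0) for c,s in zip(ce[1:],st[1:])])
    return l==i
E
python3 - <<'E'
from h import *
im=cv2.imread('pics/top0.png');k=cams.get_calibration('top')
hsv=cv2.cvtColor(im,cv2.COLOR_BGR2HSV)
blue=blob((hsv[...,0]>95)&(hsv[...,0]<125)&(hsv[...,1]>120))
h=cv2.convexHull(np.argwhere(blue)[:,::-1].astype(np.int32))
q=cv2.approxPolyDP(h,8,True)[:,0];print('blue quad',q.tolist())
pale=blob((hsv[...,0]>10)&(hsv[...,0]<32)&(hsv[...,1]>60)&(hsv[...,2]>130),(359,210))
r=cv2.minAreaRect(np.argwhere(pale)[:,::-1].astype(np.int32));b=cv2.boxPoints(r)
print('pale',r,back(k,b,.039).round(4).tolist())
w=(hsv[...,1]<60)&(hsv[...,2]>170);w[:130]=0;w[172:]=0;w[:,:180]=0;w[:,415:]=0
fq=cv2.boxPoints(cv2.minAreaRect(np.argwhere(w)[:,::-1].astype(np.int32)));print('fence',fq.tolist())
print(back(k,q,.015).round(4).tolist()); print(back(k,fq,.045).round(4).tolist())
c=cv2.resize(im[125:285,175:415],None,fx=3.3,fy=3.3,interpolation=cv2.INTER_CUBIC);cv2.imwrite('pics/crop.png',c)
E
```

```text
blue quad [[403, 170], [399, 274], [185, 262], [194, 160]]
pale ((361.49847412109375, 209.47230529785156), (19.414506912231445, 58.63180923461914), 86.8201675415039) [[0.5373, -0.1295, 0.039], [0.545, -0.2583, 0.039], [0.5014, -0.2601, 0.039], [0.4937, -0.132, 0.039]]
fence [[191.76187133789062, 153.94032287597656], [192.50686645507812, 138.4822540283203], [405.5422058105469, 148.74900817871094], [404.7972106933594, 164.2070770263672]]
[[0.6162, -0.2905, 0.015], [0.38, -0.2777, 0.015], [0.4043, 0.195, 0.015], [0.6392, 0.1845, 0.015]]
[[0.6439, 0.1834, 0.045], [0.68, 0.1832, 0.045], [0.6564, -0.2932, 0.045], [0.6207, -0.2909, 0.045]]
```

View pics/crop.png

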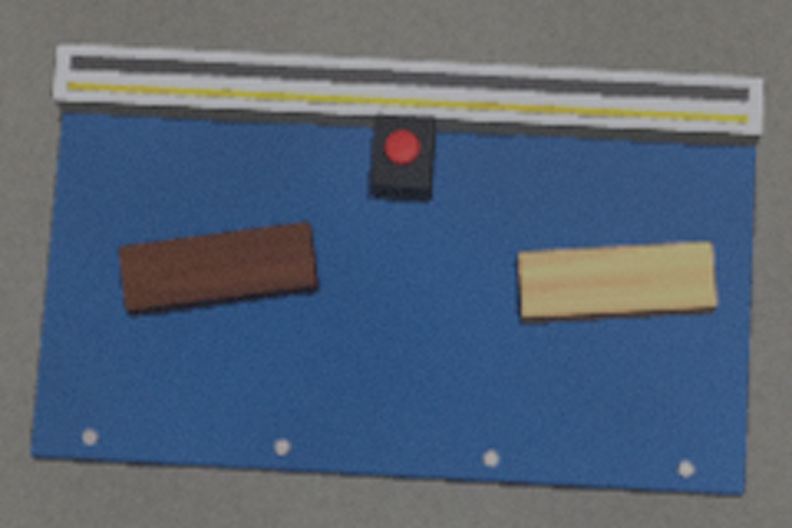

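The crop shows the beech at crop (618,280), pale with a measured top face of 44 x 129 mm, so it is the middle size and on the board at -y. The walnut is at crop (218,267) on the other side. The jig origin is about (0.542, -0.049) with yaw -0.050. The beech sits at jig (-15, -147) mm, skewed +6.3°.

I'll push it with the fingers half open and the jaw axis along the fence, then push the end.

```bash
cat > go.py <<'E'
import sys
from h import *
from scipy.spatial.transform import Rotation as Ro
J=np.array([.542,-.049,-.050])
def R_of(q): return Ro.from_quat([q[1],q[2],q[3],q[0]])
def show(pts,z,world=False):
    o=monitor.get_obs();R=R_of(o['tool_rot']);p=np.array(o['eef_pos'])
    y=np.array([.05,.99875,0]);zt=np.array([0,0,-1.]);G=Ro.from_matrix(np.c_[np.cross(y,zt),y,zt])
    print('t',round(o['t'],2),'pos',p.round(4),'jig',(inv(J,p)*1000).round(1),'F',np.round(o['contact_force'],1),'w',o['gripper_width'])
    print(' turn',((R.inv()*G).as_rotvec()/np.pi).round(4))
    for a in pts:
        w=np.r_[a,z] if world else np.r_[tf(J,[a[0]/1e3,a[1]/1e3,0])[0,:2],z]
        print(' ',a,'->',(R.inv().apply(w-p)/.2).round(4))
E
python3 -c "
from go import *
show([(.32,.53),(.42,.40),(.5,.2)],.22,True)"
```

```text
t 0.5 pos [0.1993 0.6449 0.2312] jig [-376.9  675.9] F [-0.1  0.3 -0.1] w 1.0015487805152539
 turn [-0.     -0.     -0.0795]
  (0.32, 0.53) -> [-0.746  -0.3704  0.0562]
  (0.42, 0.4) -> [-1.4157 -0.8437  0.0563]
  (0.5, 0.2) -> [-2.0933 -1.681   0.0564]
```

Call:
jog_arm(
  plan=[
    {"x": -0.18, "y": -0.1, "wz": -0.0265},
    {"x": -0.36, "y": -0.2, "wz": -0.053},
    {"x": -0.54, "y": -0.3, "wz": -0.0795},
    {"x": -0.72, "y": -0.4, "wz": -0.0795},
    {"x": -0.9, "y": -0.5, "wz": -0.0795},
    {"x": -1.0, "y": -0.55, "wz": -0.0795},
    {"x": -1.0, "y": -0.55, "wz": -0.0795},
    {"x": -1.0, "y": -0.55, "wz": -0.0795},
  ],
  hand=0.1,
)

```text
invalid input at $.plan[0]: expected keys x, y, z, wx, wy, wz
```

Call:
jog_arm(
  plan=[
    {"x": -0.18, "y": -0.1, "z": 0, "wx": 0, "wy": 0, "wz": -0.0265},
    {"x": -0.36, "y": -0.2, "z": 0, "wx": 0, "wy": 0, "wz": -0.053},
    {"x": -0.54, "y": -0.3, "z": 0, "wx": 0, "wy": 0, "wz": -0.0795},
    {"x": -0.72, "y": -0.4, "z": 0, "wx": 0, "wy": 0, "wz": -0.0795},
    {"x": -0.9, "y": -0.5, "z": 0, "wx": 0, "wy": 0, "wz": -0.0795},
    {"x": -1.0, "y": -0.55, "z": 0, "wx": 0, "wy": 0, "wz": -0.0795},
    {"x": -1.0, "y": -0.55, "z": 0, "wx": 0, "wy": 0, "wz": -0.0795},
    {"x": -1.0, "y": -0.55, "z": 0, "wx": 0, "wy": 0, "wz": -0.0795},
  ],
  hand=0.1,
)

```text
t: 1.17
eef_pos: [0.3595, 0.4794, 0.2316]
tool_rot: [0.0, 0.027, 1.0, 0.0]
contact_force: [-0.8, 0.7, -0.2]
gripper_width: 0.551
```

Call:
jog_arm(
  plan=[
    {"x": -0.13, "y": -0.16, "z": 0, "wx": 0, "wy": 0, "wz": 0},
    {"x": -0.26, "y": -0.32, "z": 0, "wx": 0, "wy": 0, "wz": 0},
    {"x": -0.39, "y": -0.48, "z": 0, "wx": 0, "wy": 0, "wz": 0},
    {"x": -0.52, "y": -0.64, "z": 0, "wx": 0, "wy": 0, "wz": 0},
    {"x": -0.6, "y": -0.82, "z": 0, "wx": 0, "wy": 0, "wz": 0},
    {"x": -0.67, "y": -1, "z": 0, "wx": 0, "wy": 0, "wz": 0},
  ],
)

```text
t: 1.67
eef_pos: [0.483, 0.2727, 0.2317]
tool_rot: [0.0, 0.026, 1.0, 0.001]
contact_force: [1.9, 0.1, 0.1]
gripper_width: 0.552
```

Call:
jog_arm(
  plan=[
    {"x": 0, "y": -0.18, "z": 0, "wx": 0, "wy": 0, "wz": 0},
    {"x": 0, "y": -0.36, "z": 0, "wx": 0, "wy": 0, "wz": 0},
    {"x": 0, "y": -0.54, "z": 0, "wx": 0, "wy": 0, "wz": 0},
    {"x": 0, "y": -0.72, "z": 0, "wx": 0, "wy": 0, "wz": 0},
    {"x": 0, "y": -0.9, "z": 0, "wx": 0, "wy": 0, "wz": 0},
    {"x": 0, "y": -1, "z": 0, "wx": 0, "wy": 0, "wz": 0},
  ],
)

```text
t: 2.17
eef_pos: [0.4721, 0.0706, 0.2317]
tool_rot: [0.001, 0.026, 1.0, 0.0]
contact_force: [0.7, -0.4, -0.5]
gripper_width: 0.55
```

Call:
jog_arm(
  plan=[
    {"x": 0, "y": -0.18, "z": 0, "wx": 0, "wy": 0, "wz": 0},
    {"x": 0, "y": -0.36, "z": 0, "wx": 0, "wy": 0, "wz": 0},
    {"x": 0, "y": -0.54, "z": 0, "wx": 0, "wy": 0, "wz": 0},
    {"x": 0, "y": -0.72, "z": 0, "wx": 0, "wy": 0, "wz": 0},
    {"x": 0, "y": -0.9, "z": 0, "wx": 0, "wy": 0, "wz": 0},
    {"x": 0, "y": -1, "z": 0, "wx": 0, "wy": 0, "wz": 0},
  ],
)

```text
t: 2.67
eef_pos: [0.4617, -0.1315, 0.232]
tool_rot: [0.001, 0.027, 1.0, -0.0]
contact_force: [0.3, 0.0, -0.7]
gripper_width: 0.55
```

```bash
python3 -c "
from go import *
show([(-75,-147)],.12)"
```

```text
t 2.67 pos [ 0.4617 -0.1315  0.232 ] jig [-76.1 -86.4] F [ 0.3  0.  -0.7] w 0.5498547277032145
 turn [-0.      0.0007 -0.0011]
  (-75, -147) -> [-0.0053 -0.3027  0.5598]
```

Call:
jog_arm(
  plan=[
    {"x": 0.02, "y": -0.15, "z": 0.1, "wx": 0, "wy": 0, "wz": 0},
    {"x": 0.02, "y": -0.3, "z": 0.25, "wx": 0, "wy": 0, "wz": 0},
    {"x": 0.02, "y": -0.3, "z": 0.4, "wx": 0, "wy": 0, "wz": 0},
    {"x": 0.02, "y": -0.3, "z": 0.55, "wx": 0, "wy": 0, "wz": 0},
    {"x": 0.02, "y": -0.3, "z": 0.7, "wx": 0, "wy": 0, "wz": 0},
    {"x": 0.02, "y": -0.3, "z": 0.8, "wx": 0, "wy": 0, "wz": 0},
    {"x": 0.02, "y": -0.3, "z": 0.88, "wx": 0, "wy": 0, "wz": 0},
    {"x": 0.02, "y": -0.3, "z": 0.92, "wx": 0, "wy": 0, "wz": 0},
    {"x": 0.02, "y": -0.3, "z": 0.92, "wx": 0, "wy": 0, "wz": 0},
  ],
)

```text
t: 3.42
eef_pos: [0.4547, -0.1897, 0.0465]
tool_rot: [-0.0, 0.026, 1.0, 0.0]
contact_force: [-0.3, -0.2, -0.4]
gripper_width: 0.549
```

```bash
python3 -c "
from go import *
im=cams.read_camera('wrist');cv2.imwrite('pics/w1.png',im[:,:,::-1])
show([(-75,-147)],.024)"
```

```text
t 3.47 pos [ 0.4553 -0.1903  0.0476] jig [ -79.6 -145.4] F [-0.1  1.  -0.1] w 0.5488917794640449
 turn [ 0.0001  0.0004 -0.0005]
  (-75, -147) -> [-0.0227 -0.0078  0.1181]
```

View pics/w1.png

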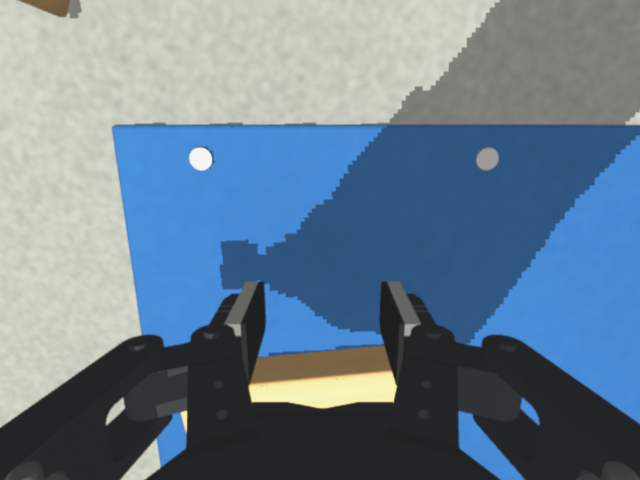

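The wrist view shows the blank at the bottom, with its near edge around row 350 and both fingertips (col 250 and 395) clear of it on the robot side. Next I lower and push towards the fence.

Call:
jog_arm(
  plan=[
    {"x": 0, "y": 0, "z": 0.06, "wx": 0, "wy": 0, "wz": 0},
    {"x": 0, "y": 0, "z": 0.12, "wx": 0, "wy": 0, "wz": 0},
    {"x": -0.04, "y": 0, "z": 0.125, "wx": 0, "wy": 0, "wz": 0},
    {"x": -0.08, "y": 0, "z": 0.125, "wx": 0, "wy": 0, "wz": 0},
    {"x": -0.12, "y": 0, "z": 0.125, "wx": 0, "wy": 0, "wz": 0},
    {"x": -0.16, "y": 0, "z": 0.125, "wx": 0, "wy": 0, "wz": 0},
    {"x": -0.2, "y": 0, "z": 0.125, "wx": 0, "wy": 0, "wz": 0},
    {"x": -0.24, "y": 0, "z": 0.125, "wx": 0, "wy": 0, "wz": 0},
    {"x": -0.28, "y": 0, "z": 0.125, "wx": 0, "wy": 0, "wz": 0},
    {"x": -0.31, "y": 0, "z": 0.125, "wx": 0, "wy": 0, "wz": 0},
    {"x": -0.34, "y": 0, "z": 0.125, "wx": 0, "wy": 0, "wz": 0},
  ],
)

```text
t: 4.38
eef_pos: [0.5237, -0.1938, 0.0227]
tool_rot: [0.0, 0.026, 1.0, 0.0]
contact_force: [-2.3, 0.4, 1.5]
gripper_width: 0.547
```

```bash
python3 -c "
from go import *
im=cams.read_camera('top');cv2.imwrite('pics/t2.png',cv2.resize(im[125:285,175:415,::-1],None,fx=3.3,fy=3.3))
show([(34,-145)],.022)"
```

```text
t 4.43 pos [ 0.5252 -0.1938  0.0228] jig [  -9.5 -145.4] F [ 1.4 -0.8 -0.5] w 0.5430100771317987
 turn [ 0.      0.0008 -0.0003]
  (34, -145) -> [-0.2176  0.0024  0.0046]
```

View pics/t2.png

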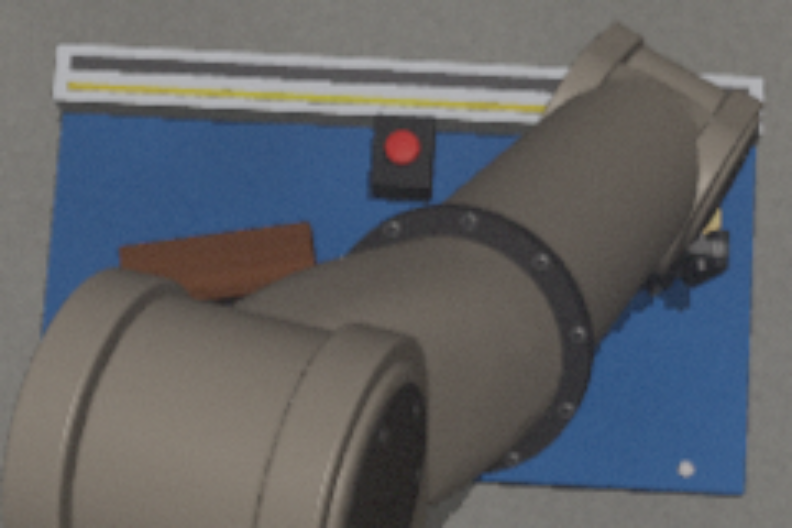

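The top view is mostly hidden by the arm; only the blank's corner at (712,218) shows in front of the finger. I continue slowly and watch the force.

Call:
jog_arm(
  plan=[
    {"x": -0.03, "y": 0, "z": 0.004, "wx": 0, "wy": 0, "wz": 0},
    {"x": -0.06, "y": 0, "z": 0.004, "wx": 0, "wy": 0, "wz": 0},
    {"x": -0.09, "y": 0, "z": 0.004, "wx": 0, "wy": 0, "wz": 0},
    {"x": -0.115, "y": 0, "z": 0.004, "wx": 0, "wy": 0, "wz": 0},
    {"x": -0.14, "y": 0, "z": 0.004, "wx": 0, "wy": 0, "wz": 0},
    {"x": -0.16, "y": 0, "z": 0.004, "wx": 0, "wy": 0, "wz": 0},
    {"x": -0.175, "y": 0, "z": 0.004, "wx": 0, "wy": 0, "wz": 0},
    {"x": -0.19, "y": 0, "z": 0.004, "wx": 0, "wy": 0, "wz": 0},
    {"x": -0.2, "y": 0, "z": 0.004, "wx": 0, "wy": 0, "wz": 0},
    {"x": -0.2, "y": 0, "z": 0.004, "wx": 0, "wy": 0, "wz": 0},
  ],
)

```text
t: 5.27
eef_pos: [0.5657, -0.1958, 0.0222]
tool_rot: [0.002, 0.025, 1.0, -0.0]
contact_force: [-0.2, -0.1, -0.1]
gripper_width: 0.548
```

```bash
python3 -c "
from go import *
im=cams.read_camera('side');cv2.imwrite('pics/s2.png',cv2.resize(im[150:400,150:400,::-1],None,fx=2.4,fy=2.4))
show([(34,-145)],.022)"
```

```text
t 5.32 pos [ 0.5655 -0.1959  0.0222] jig [  30.8 -145.5] F [-0.3 -0.8  0.1] w 0.5513817875560106
 turn [ 0.      0.001  -0.0003]
  (34, -145) -> [-0.0158  0.0025  0.0009]
```

View pics/s2.png

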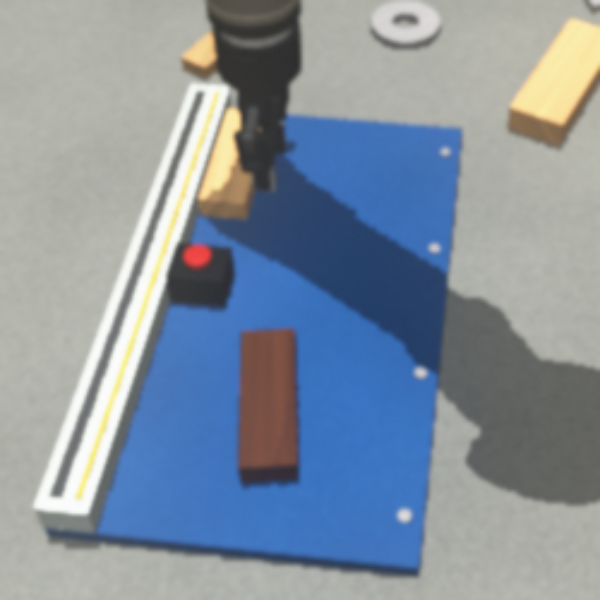

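The side view shows the blank (top end at crop (228,205)) parallel to the fence and almost against it. The walnut at (268,405) is untouched. Now I press in gently.

Call:
jog_arm(
  plan=[
    {"x": -0.008, "y": 0, "z": 0, "wx": 0, "wy": 0, "wz": 0},
    {"x": -0.014, "y": 0, "z": 0, "wx": 0, "wy": 0, "wz": 0},
    {"x": -0.02, "y": 0, "z": 0, "wx": 0, "wy": 0, "wz": 0},
    {"x": -0.02, "y": 0, "z": 0, "wx": 0, "wy": 0, "wz": 0},
  ],
)

```text
t: 5.65
eef_pos: [0.5683, -0.1961, 0.0221]
tool_rot: [0.0, 0.026, 1.0, 0.0]
contact_force: [-5.3, -0.1, 3.8]
gripper_width: 0.553
```

Call:
jog_arm(
  plan=[
    {"x": 0.04, "y": 0, "z": 0, "wx": 0, "wy": 0, "wz": 0},
    {"x": 0.1, "y": 0, "z": -0.1, "wx": 0, "wy": 0, "wz": 0},
    {"x": 0.1, "y": -0.1, "z": -0.25, "wx": 0, "wy": 0, "wz": 0},
    {"x": 0.05, "y": -0.25, "z": -0.3, "wx": 0, "wy": 0, "wz": 0},
    {"x": -0.05, "y": -0.4, "z": -0.3, "wx": 0, "wy": 0, "wz": 0},
    {"x": -0.15, "y": -0.53, "z": -0.3, "wx": 0, "wy": 0, "wz": 0},
    {"x": -0.15, "y": -0.53, "z": -0.25, "wx": 0, "wy": 0, "wz": 0},
    {"x": -0.15, "y": -0.53, "z": -0.15, "wx": 0, "wy": 0, "wz": 0},
    {"x": -0.15, "y": -0.53, "z": -0.15, "wx": 0, "wy": 0, "wz": 0},
  ],
  hand=-1,
)

```text
t: 6.4
eef_pos: [0.5909, -0.3027, 0.0487]
tool_rot: [-0.002, 0.026, 1.0, 0.001]
contact_force: [-1.4, 0.4, -1.7]
gripper_width: 0.001
```

```bash
python3 -c "
from go import *
im=cams.read_camera('side');cv2.imwrite('pics/s3.png',cv2.resize(im[150:400,150:400,::-1],None,fx=2.4,fy=2.4))
im=cams.read_camera('top');cv2.imwrite('pics/t3.png',cv2.resize(im[125:285,175:415,::-1],None,fx=3.3,fy=3.3))
show([(65,-250)],.022)"
```

```text
t 6.5 pos [ 0.592  -0.3028  0.0513] jig [  62.7 -250.9] F [0.4 0.2 0.3] w 0.003589370798888831
 turn [ 0.0004 -0.0003 -0.0004]
  (65, -250) -> [-0.0118  0.0045  0.1467]
```

View pics/s3.png

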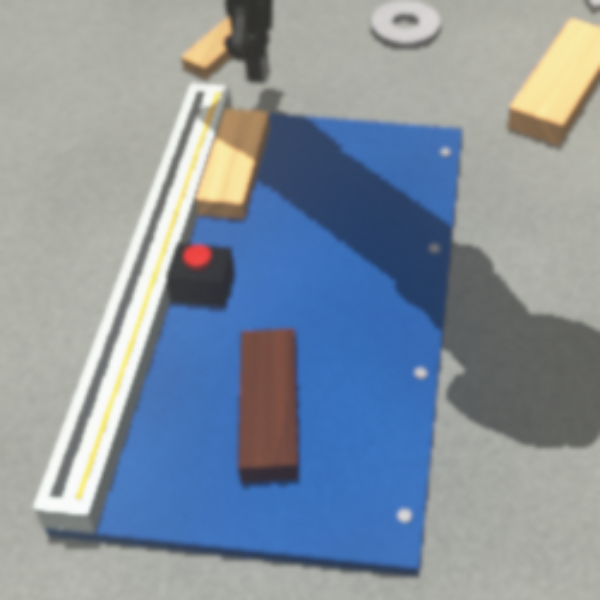

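The blank lies along the fence, with its +y end at crop (222,210), about 60 mm short of the block. The shut fingers at (257,70) stand past its outer end.

Call:
jog_arm(
  plan=[
    {"x": -0.02, "y": 0, "z": 0.07, "wx": 0, "wy": 0, "wz": 0},
    {"x": -0.02, "y": 0, "z": 0.135, "wx": 0, "wy": 0, "wz": 0},
    {"x": -0.02, "y": 0.04, "z": 0.135, "wx": 0, "wy": 0, "wz": 0},
    {"x": -0.02, "y": 0.08, "z": 0.135, "wx": 0, "wy": 0, "wz": 0},
    {"x": -0.02, "y": 0.12, "z": 0.135, "wx": 0, "wy": 0, "wz": 0},
    {"x": -0.02, "y": 0.16, "z": 0.135, "wx": 0, "wy": 0, "wz": 0},
    {"x": -0.02, "y": 0.2, "z": 0.135, "wx": 0, "wy": 0, "wz": 0},
    {"x": -0.02, "y": 0.24, "z": 0.135, "wx": 0, "wy": 0, "wz": 0},
    {"x": -0.02, "y": 0.28, "z": 0.135, "wx": 0, "wy": 0, "wz": 0},
    {"x": -0.02, "y": 0.31, "z": 0.135, "wx": 0, "wy": 0, "wz": 0},
    {"x": -0.02, "y": 0.34, "z": 0.135, "wx": 0, "wy": 0, "wz": 0},
    {"x": -0.02, "y": 0.35, "z": 0.135, "wx": 0, "wy": 0, "wz": 0},
  ],
)

```text
t: 7.5
eef_pos: [0.6, -0.232, 0.0247]
tool_rot: [-0.0, 0.025, 1.0, 0.001]
contact_force: [0.8, -1.3, 2.0]
gripper_width: -0.001
```

Call:
jog_arm(
  plan=[
    {"x": 0, "y": 0.015, "z": 0, "wx": 0, "wy": 0, "wz": 0},
    {"x": 0, "y": 0.03, "z": 0, "wx": 0, "wy": 0, "wz": 0},
    {"x": 0, "y": 0.045, "z": 0, "wx": 0, "wy": 0, "wz": 0},
    {"x": 0, "y": 0.045, "z": 0, "wx": 0, "wy": 0, "wz": 0},
  ],
)

```text
t: 7.83
eef_pos: [0.6005, -0.2223, 0.0246]
tool_rot: [-0.0, 0.025, 1.0, 0.001]
contact_force: [1.4, 0.1, -0.1]
gripper_width: 0.001
```

```bash
python3 -c "
from go import *
im=cams.read_camera('side');cv2.imwrite('pics/s4.png',cv2.resize(im[170:300,200:340,::-1],None,fx=4.5,fy=4.5,interpolation=2))
show([(67,-165)],.024)"
```

```text
t 7.88 pos [ 0.6005 -0.2224  0.0245] jig [  67.1 -170.3] F [-1.5 -0.9  0.1] w -0.001624681282032093
 turn [ 0.0006 -0.0002  0.    ]
  (67, -165) -> [0.0003 0.0263 0.0028]
```

View pics/s4.png

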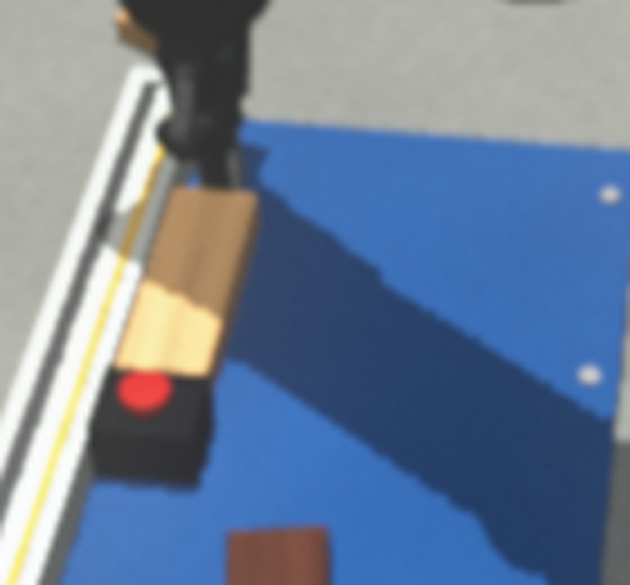

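The blank's end (crop (165,370)) is nearly at the block's side. I'll creep on until there is contact force.

Call:
jog_arm(
  plan=[
    {"x": 0, "y": 0.012, "z": 0, "wx": 0, "wy": 0, "wz": 0},
    {"x": 0, "y": 0.022, "z": 0, "wx": 0, "wy": 0, "wz": 0},
    {"x": 0, "y": 0.03, "z": 0, "wx": 0, "wy": 0, "wz": 0},
    {"x": 0, "y": 0.03, "z": 0, "wx": 0, "wy": 0, "wz": 0},
  ],
)

```text
t: 8.22
eef_pos: [0.6008, -0.2161, 0.0245]
tool_rot: [-0.0, 0.025, 1.0, 0.001]
contact_force: [0.1, 0.4, -0.1]
gripper_width: -0.003
```

Call:
jog_arm(
  plan=[
    {"x": 0, "y": 0.01, "z": 0, "wx": 0, "wy": 0, "wz": 0},
    {"x": 0, "y": 0.02, "z": 0, "wx": 0, "wy": 0, "wz": 0},
    {"x": 0, "y": 0.02, "z": 0, "wx": 0, "wy": 0, "wz": 0},
  ],
)

```text
t: 8.47
eef_pos: [0.6007, -0.2158, 0.025]
tool_rot: [0.0, 0.026, 1.0, -0.001]
contact_force: [-0.7, -8.3, -0.8]
gripper_width: 0.0
```

The contact force is 8 N against the stop. Now I re-press the long edge from the near side, in case the end push opened it.

Call:
jog_arm(
  plan=[
    {"x": 0, "y": -0.05, "z": 0, "wx": 0, "wy": 0, "wz": 0},
    {"x": 0, "y": -0.1, "z": -0.1, "wx": 0, "wy": 0, "wz": 0},
    {"x": 0, "y": -0.1, "z": -0.25, "wx": 0, "wy": 0, "wz": 0},
    {"x": 0.15, "y": -0.05, "z": -0.3, "wx": 0, "wy": 0, "wz": 0},
    {"x": 0.28, "y": 0.1, "z": -0.3, "wx": 0, "wy": 0, "wz": 0},
    {"x": 0.34, "y": 0.25, "z": -0.3, "wx": 0, "wy": 0, "wz": 0},
    {"x": 0.34, "y": 0.36, "z": -0.3, "wx": 0, "wy": 0, "wz": 0},
    {"x": 0.34, "y": 0.36, "z": -0.2, "wx": 0, "wy": 0, "wz": 0},
    {"x": 0.34, "y": 0.36, "z": -0.1, "wx": 0, "wy": 0, "wz": 0},
    {"x": 0.34, "y": 0.36, "z": -0.015, "wx": 0, "wy": 0, "wz": 0},
    {"x": 0.34, "y": 0.36, "z": -0.015, "wx": 0, "wy": 0, "wz": 0},
  ],
  hand=0.1,
)

```text
t: 9.38
eef_pos: [0.5344, -0.1392, 0.0251]
tool_rot: [-0.002, 0.026, 1.0, -0.001]
contact_force: [-0.1, -0.0, -0.2]
gripper_width: 0.55
```

```bash
python3 -c "
from go import *
im=cams.read_camera('side');cv2.imwrite('pics/s5.png',cv2.resize(im[170:300,200:340,::-1],None,fx=4.5,fy=4.5,interpolation=2))
show([(33,-90)],.023)"
```

```text
t 9.43 pos [ 0.5352 -0.1398  0.0265] jig [ -2.2 -91. ] F [ 0.4 -0.4  0.2] w 0.5547619623801523
 turn [-0.0005 -0.0009 -0.0006]
  (33, -90) -> [-0.1763  0.0054  0.0169]
```

Call:
jog_arm(
  plan=[
    {"x": -0.03, "y": 0, "z": 0.015, "wx": 0, "wy": 0, "wz": 0},
    {"x": -0.06, "y": 0, "z": 0.015, "wx": 0, "wy": 0, "wz": 0},
    {"x": -0.09, "y": 0, "z": 0.015, "wx": 0, "wy": 0, "wz": 0},
    {"x": -0.12, "y": 0, "z": 0.015, "wx": 0, "wy": 0, "wz": 0},
    {"x": -0.14, "y": 0, "z": 0.015, "wx": 0, "wy": 0, "wz": 0},
    {"x": -0.155, "y": 0, "z": 0.015, "wx": 0, "wy": 0, "wz": 0},
    {"x": -0.165, "y": 0, "z": 0.015, "wx": 0, "wy": 0, "wz": 0},
    {"x": -0.175, "y": 0, "z": 0.015, "wx": 0, "wy": 0, "wz": 0},
    {"x": -0.185, "y": 0, "z": 0.015, "wx": 0, "wy": 0, "wz": 0},
    {"x": -0.19, "y": 0, "z": 0.015, "wx": 0, "wy": 0, "wz": 0},
    {"x": -0.19, "y": 0, "z": 0.015, "wx": 0, "wy": 0, "wz": 0},
  ],
)

```text
t: 10.35
eef_pos: [0.571, -0.1416, 0.023]
tool_rot: [-0.004, 0.026, 1.0, -0.0]
contact_force: [-3.7, -0.2, 4.2]
gripper_width: 0.553
```

Call:
jog_arm(
  plan=[
    {"x": 0.04, "y": 0, "z": 0, "wx": 0, "wy": 0, "wz": 0},
    {"x": 0.12, "y": 0, "z": 0, "wx": 0, "wy": 0, "wz": 0},
    {"x": 0.15, "y": 0, "z": -0.15, "wx": 0, "wy": 0, "wz": 0},
    {"x": 0.15, "y": 0, "z": -0.3, "wx": 0, "wy": 0, "wz": 0},
    {"x": 0.15, "y": 0, "z": -0.5, "wx": 0, "wy": 0, "wz": 0},
    {"x": 0.15, "y": 0, "z": -0.7, "wx": 0, "wy": 0, "wz": 0},
    {"x": 0.15, "y": 0, "z": -0.9, "wx": 0, "wy": 0, "wz": 0},
    {"x": 0.15, "y": 0.1, "z": -1, "wx": 0, "wy": 0, "wz": 0},
    {"x": 0.15, "y": 0.3, "z": -1, "wx": 0, "wy": 0, "wz": 0},
    {"x": 0.15, "y": 0.5, "z": -1, "wx": 0, "wy": 0, "wz": 0},
    {"x": 0.15, "y": 0.7, "z": -1, "wx": 0, "wy": 0, "wz": 0},
    {"x": 0.15, "y": 0.9, "z": -1, "wx": 0, "wy": 0, "wz": 0},
  ],
)

```text
t: 11.35
eef_pos: [0.5513, 0.0413, 0.2233]
tool_rot: [-0.003, 0.026, 1.0, -0.0]
contact_force: [0.3, 0.4, -0.2]
gripper_width: 0.55
```

Call:
jog_arm(
  plan=[
    {"x": 0, "y": 0.2, "z": 0, "wx": 0, "wy": 0, "wz": 0},
    {"x": 0, "y": 0.4, "z": 0, "wx": 0, "wy": 0, "wz": 0},
    {"x": 0, "y": 0.6, "z": 0, "wx": 0, "wy": 0, "wz": 0},
    {"x": 0, "y": 0.8, "z": 0, "wx": 0, "wy": 0, "wz": 0},
    {"x": 0, "y": 1, "z": 0, "wx": 0, "wy": 0, "wz": 0},
    {"x": 0, "y": 1, "z": 0, "wx": 0, "wy": 0, "wz": 0},
  ],
)

```text
t: 11.85
eef_pos: [0.5598, 0.2519, 0.2227]
tool_rot: [-0.003, 0.02, 1.0, 0.002]
contact_force: [-1.5, 1.4, -0.1]
gripper_width: 0.552
```

Call:
jog_arm(
  plan=[
    {"x": 0.1, "y": 0.2, "z": 0, "wx": 0, "wy": 0, "wz": 0},
    {"x": 0.2, "y": 0.4, "z": 0, "wx": 0, "wy": 0, "wz": 0},
    {"x": 0.3, "y": 0.6, "z": 0, "wx": 0, "wy": 0, "wz": 0},
    {"x": 0.4, "y": 0.8, "z": 0, "wx": 0, "wy": 0, "wz": 0},
    {"x": 0.5, "y": 1, "z": 0, "wx": 0, "wy": 0, "wz": 0},
    {"x": 0.5, "y": 1, "z": 0, "wx": 0, "wy": 0, "wz": 0},
  ],
)

```text
t: 12.35
eef_pos: [0.4644, 0.4602, 0.2241]
tool_rot: [-0.004, 0.018, 1.0, 0.004]
contact_force: [0.0, -0.1, 0.2]
gripper_width: 0.55
```

```bash
python3 - <<'E'
from go import *
im=cams.read_camera('top')[:,:,::-1].copy();k=cams.get_calibration('top')
sd=cams.read_camera('side')[:,:,::-1].copy();ks=cams.get_calibration('side')
hsv=cv2.cvtColor(im,cv2.COLOR_BGR2HSV)
for n,m,nr in (('beech',(hsv[...,0]>10)&(hsv[...,0]<32)&(hsv[...,1]>60)&(hsv[...,2]>110),(340,170)),):
    r=cv2.minAreaRect(np.argwhere(blob(m,nr))[:,::-1].astype(np.int32));b=back(k,cv2.boxPoints(r),.039)
    print(n,r,[(inv(J,p)*1000).round(1).tolist() for p in b])
old=cv2.imread('pics/top0.png')
d=np.abs(old[185:225,205:275].astype(int)-im[185:225,205:275]);print('walnut diff',d.mean(),d.max())
print('t',monitor.get_obs()['t'])
A=cv2.resize(im[130:230,270:415],(800,552),interpolation=cv2.INTER_CUBIC);cv2.imwrite('pics/t6.png',A)
S=cv2.resize(sd[170:300,200:340],None,fx=4.5,fy=4.5,interpolation=cv2.INTER_CUBIC);cv2.imwrite('pics/s6.png',S)
E
```

```text
beech ((334.8291931152344, 172.4164581298828), (57.927635192871094, 19.82523536682129), 2.862405300140381) [[42.9, -20.0], [88.6, -19.5], [88.5, -148.5], [43.0, -148.3]]
walnut diff 2.6176190476190477 14
t 12.45
```

View pics/t6.png

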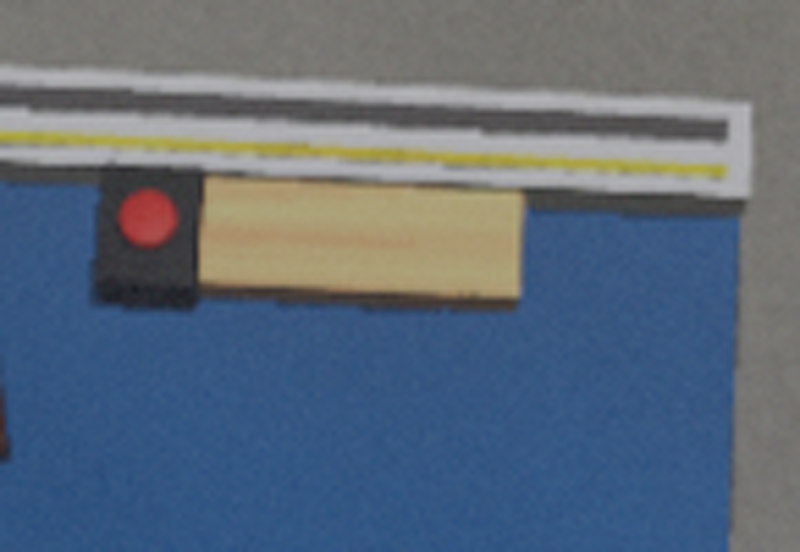

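View pics/s6.png

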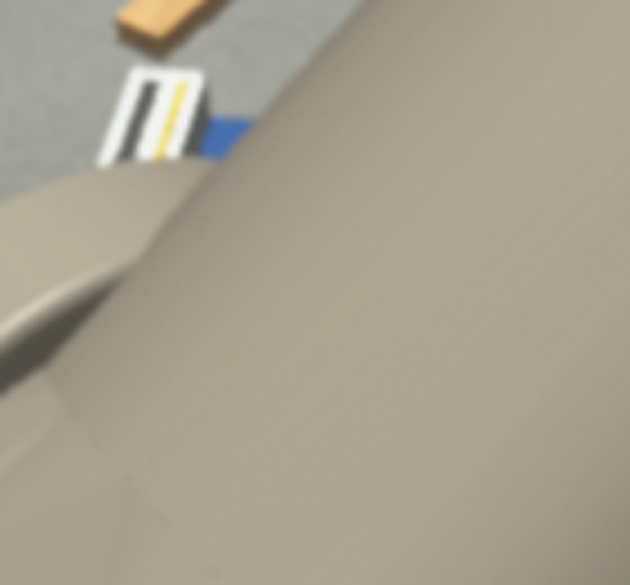

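The top view shows the beech (crop (360,240)) snug against the fence face and the block's side. It measures parallel to the fence to about 0.2°, with its end at y = -20 and its edge at about 88.6 mm, which is home within calibration error. The walnut patch is unchanged, and the arm is clear, hiding only the side view.

```bash
python3 -c "
from station import bot
print(bot.hand_in())"
```

```text
the job is handed in; nothing more can be done
None
```

The beech blank is home against the aluminium fence and the side of the black stop block. I handed the job in at about 12.5 s of the 35 s allowed.

- **Moves:** I slid it on the board with the fingers half open until it reached the fence (about 5 N). I then pushed its outer end to the stop with the fingers shut (about 8 N), and re-pressed the long edge (about 4 N).
- **Final top view:** The end measures at y ≈ -20 mm, on the stop face. The long edge is parallel to the fence within about 0.2°. It measures at x ≈ 88.6 mm against the fence face at 90 mm, inside the 2 mm calibration error. The finger position at contact also matched flush within about 1 mm.
- **Walnut blank:** It did not move; the before and after pictures of it differ only by image noise.
- **Failed check:** The last side view showed nothing useful, because the arm blocked that camera. The final result therefore rests on the top view and the contact forces.
- **Refused call:** The first move call was refused for missing keys and nothing moved.

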